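Work the chute lever to release a concrete core

TASK

Press down the red pad on the long end of the lever with your fingertips, so that its short end raises the heavy blue flap and the concrete core rolls out from under it down to the end stop of the chute. Then ease the lever back up so that the flap comes down gently without slamming, and leave it shut with the lever back at rest. Do not lift or grip the lever out of its stand, do not touch the flap or the core, and do not disturb the other things on the bench.

Things in the scene. Friction and masses are not known exactly. Their poses are not given: they have to be found in the camera images.
- rig: Core chute with the lever's stand on one plywood base, fixed to the bench, at a new place and yaw each time. Origin: on the bench under the chute; x runs uphill, away from the end stop, the lever stands on its -y side and its long end points to -y. In this frame, mm: grey cheeks at y -51 to 51 (90 inside); end stop x -103, top z 62; rear wall x 116; low cheeks in front of x -28 (top z 57), tall behind (z 106).
- fulcrum (a point): Centre of the fulcrum pin, 81 mm above the bench, rig frame (35, -150, 81): a 14 mm steel pin along the rig's x, between two grey cheeks 27 mm apart, 44 mm long in y, tops at z 106. The lever swings about it.
- chute_floor (a point): Point of the steel chute floor under the flap's apron, rig frame (-30, 0, 45). The floor falls 0.14 mm per mm towards the end stop.
- flap (a joint): Hinge of the blue steel flap (0.7 to 0.95 kg), rad: 0 shut, grows as it rises, limit 0.6. Roof 140 x 112 x 6 mm, hinged at its uphill edge (rig x 105, z 111, axis y), with a 59 mm apron downhill (x -32) that holds the core. The core rolls out by itself above about 0.31; 0.35 is enough, the lever gives 0.40 at most. It falls shut if the lever is let go; below 1 rad/s it lands gently.
- flap_tab (a point): Middle of the underside of the yellow lifting tab on the flap's side (36 x 46 x 6 mm; rig frame (35, -78, 108) when shut), under which the lever's round steel nose lies with about 2 mm of play.
- lever: Loose lever, 0.3 kg: a bar 22 mm wide, 12 mm thick, steel at the short end, pale wood at the long end. Origin: middle of its underside on top of the fulcrum pin; -y to the long end, z up. Two ridges locate it over the pin. At rest it is level, its heavier short end on a post at rig (35, -95), top z 88. Round nose at y 78; long end at y -207.
- lever_pivot (a point): The lever's origin: underside of the bar over the pin, 88 mm above the bench.
- lever_pad (a point): Centre of the top of the red pad (40 mm across the lever, 44 mm along, 185 mm from the fulcrum) on the long end; 104 mm above the bench at rest. It swings about the fulcrum and takes 2 to 6 N; 60 mm down the flap stands at about 0.31, 70 mm down at 0.36, and it has drawn in about 7 mm towards the fulcrum. It bottoms on the bench about 80 mm down.
- core: Grey concrete core, a cylinder 45 mm in diameter and 80 mm long, lying across the chute (its axis along y) behind the flap's apron. Its origin is a point of its skin, so it turns as the core rolls.
- core_mid (a point): Centre of the concrete core: rig frame x about -6 at the start, about -75 when it lies against the end stop (axis about z 62).
- tape_measure: Yellow and black tape measure, 62 x 74 x 36 mm, lying in front of the fulcrum. Its origin is the centre of its underside; loose bystander, leave it alone.
- screwdriver: Orange-handled screwdriver, 27 x 206 x 26 mm, its long side along its y. Its origin is the centre of its underside; loose bystander, leave it alone.
- spring_clamp: Black and orange spring clamp, 32 x 100 x 16 mm. Its origin is the centre of its underside; loose bystander, leave it alone.
- pvc_tee: White plastic pipe tee, 58 x 77 x 35 mm. Its origin is the centre of its underside; loose bystander, leave it alone.

How it is judged (in metres and radians):
On the way, in this order (a step that is already met when the one before it is completed fails the run):
1. the fingers press the lever down at its red pad and the flap rises (value of joint flap above 0.2 rad and contact force between the fingers and lever above 0.3 N and horizontal distance between the grasp point and lever_pad below 0.04 m).
2. the core has rolled down to the end stop (x of core_mid in the frame of rig between -0.09 and -0.06 m and y of core_mid in the frame of rig between -0.015 and 0.015 m and z of core_mid in the frame of rig below 0.075 m), for 0.2 s.
At the end, for the whole second after the job is handed in: The core lies in the chute at the end stop (its centre within about 15 mm of the resting place against the stop, at rest), the flap is shut (under 0.03 rad), and the lever lies still in its stand, its red pad 90 to 118 mm above the bench (all of step 2 and value of joint flap between -0.03 and 0.03 rad and linear speed of each of core, lever below 0.02 m/s and height (world z) of lever_pad between 0.09 and 0.118 m and distance between lever_pivot and rig below 0.195 m); the robot touches nothing.
It fails at once if the flap slams or is dropped (falls faster than 2.5 rad/s) (velocity of joint flap below -2.5 rad/s).
It fails at once if the robot touches the flap (contact force between any of the fingers, the arm and flap above 0.5 N).
It fails at once if the robot touches the core (contact force between any of the fingers, the arm and core above 0.5 N).
It fails at once if the lever is lifted out of its stand (raised more than 12 mm) or dragged more than 15 mm (z of lever_pivot in the frame of rig above 0.1 m or distance of lever_pivot from where it was at the start of the episode above 0.015 m).
It fails at once if another thing on the bench is moved more than 20 mm (distance of any of tape_measure, screwdriver, spring_clamp, pvc_tee from where it was at the start of the episode above 0.02 m).
It also fails if it takes over 42 s, if anything falls off the work surface, if the arm or the gripper's body presses on something with over 40 N, if the wrist force passes 120 N, or if a joint passes its speed limit or range.

ROBOT

A 6-joint arm with a two-finger parallel gripper is mounted at the origin on a cart in front of the work surface, level with it; the furniture and walls round the work are solid. World frame = base frame: x ahead of the robot, y to its left, z up, the work surface at z = 0. Lengths are in m, angles in degrees, forces in N, time in s.
With the tool pointing down it reaches from about 0.3 to 0.875 m from the base axis. Payload 4.2 kg.
Tool frame: the origin (TCP) lies at the very end of the fingers, on their centre line; the grasp point (between the pads) lies 19 mm behind it (ctrl.tcp_to_grasp is the distance from the TCP to the grasp point, in m); z points along the fingers, y is the direction in which the jaws open and shut (so a half turn about z gives the same grasp; the last joint's range is limited). The gripper opens to 85 mm and grips with 20 to 120 N. Pads are 22 mm wide; open, the fingers measure 114 mm over their backs; the gripper's body (76 mm by 85 mm) begins 54 mm behind the grasp point. The pads swing forward as they close: fully open they stand 13 mm farther back than shut.
Start: joints at [72.25, 18.312, 89.639, -0, 72.044, -1.146], TCP at [0.164, 0.551, 0.231] pointing down, gripper open.
Joint ranges: [-177.97, 177.97], [-48.28, 115.42], [12.27, 149.76], [-77.06, 257.06], [2.81, 150.46], [-146.56, 146.56]. Speed limits (degrees/s): [147.25, 147.25, 180, 180, 180, 180].

INTERFACE

Orientations are given as a 3x3 rotation matrix whose columns are the frame's x, y, z axes.
In Python, from cell import telemetry, imaging, order, ctrl gives the robot as it stands.
- The arm moves only by the tool servo_tool, never from a script. Its argument "increments" is a list of rows, each an object with "offset": the shift along the tool's x, y, z in cm, a list of three; "twist": the turn about the tool's z in rad. A call has 1 to 10 rows; each row shifts and turns the commanded pose from where the row before left it, along the tool's axes as they then stand; what a row does not reach is not made up. A row lasts 1/12 s, in which the tool goes at most 41.7 mm and 7.16 degrees, less where a joint would pass 70% of its speed; a pose out of reach is approached as far as the arm can. A call is refused whole if a number of a shift passes 4.17 or a number of a turn 0.125, either way. A call with a gripper value outside its range is refused whole. "gripper" is the closure in counts, from 0 (fully open) to 255 (shut), set as the call begins (left out, the last holds). The fingers move at their own pace and stop on an object; the grip force is fixed at half the most. Time passes only in rows, so rows that do not move let the fingers close. It gives the time, the measured TCP pose, the force and the opening at its end, in the units of the state.
- telemetry.get_state(): the state, without advancing time (a new reading comes with each control period).
- imaging.read_camera(name): name is "scene" or "top" or "wrist"; returns a dict with "img" (420x560x3 uint8, blue, green, red), "fx", "fy", "cx", "cy" (pixels), "R" (3x3) and "t" (3): a world point X has camera coordinates R X + t; the wrist camera has in their place "tool_from_camera" (4x4, takes a point from camera to tool coordinates, whose origin is the TCP and whose axes are the flange's). Camera axes: x right, y down, z forward; pixel columns grow to the right and rows downward; lengths in m; the calibration is good to about 2 mm. A picture is of the moment at which its call begins: read the wrist's pose just before it. There is no depth.
- order.sign_off(): hands the job in, once; it reports no verdict.
Trained networks look in a picture, given as the dict that the camera call returned (one of the last four; its "shot" number tells which), for a name from the list of things; names that differ only in an ending like _2 or _b are one class to them, and where a whole thing is asked for, a point or a joint stands for the part that bears it (a point fixed in the world has none). Each returns a list of dicts, best first, with "conf" (0 to 1); they miss things now and then, are a little off and sometimes report something else, mostly with a low value. They report only what shows in the picture. A call takes as long as a camera call.
- imaging.recognise(picture, target): "rect" ([centre column, centre row, width, height] in pixels, round what is visible of it).
- imaging.spot_point(picture, target): "uv" ([column, row] in pixels: a listed point, or the origin of a listed thing).
The state is a dict: "t": time; "q": joint angles; "joint_vel": joint speeds; "joint_efforts": joint torques, N m; "position": TCP position; "orientation": TCP orientation; "contact_force": force on the tool from outside, world axes, zero at the start; "wrist_torque": the same for the moment, N m; "grip_width": finger opening in m.
Only numpy, scipy, OpenCV 4.12 (cv2) and the standard library are available. Lean on these libraries where they do the work, as an engineer would, in place of code of your own. Each camera call takes 0.05 s, during which the arm holds its last target. There are 200 camera calls.

## Working session

There is one attempt and no reset: what is moved stays moved. The work goes in short steps, Python scripts to look and compute and a tool call to move; the robot and the scene stay as the last step left them, time stands still between calls to the robot, and variables do not carry over. Pictures are saved under pics/ and viewed, on a budget of 10 in all, crops included, one or two more only if the job needs it, and the job is handed in when it is done.

Besides the shell and the picture viewer there is one more tool, called after ">>>" as name(argument=value, ...) on one line, values as JSON. servo_tool: Moves the arm, as the interface text tells. Its arguments: {"type":"object","properties":{"increments":{"type":"array","items":{"type":"object","properties":{"offset":{"type":"array","items":{"type":"number"}},"twist":{"type":"number"}}}},"gripper":{"type":"number"}},"required":["increments"]}

```bash
mkdir -p pics; cat > h.py <<'E'
import numpy as np, cv2
from cell import telemetry, imaging, order, ctrl
def ray(p,uv):
    d=np.array([(uv[0]-p['cx'])/p['fx'],(uv[1]-p['cy'])/p['fy'],1.])
    R=np.array(p['R']);t=np.array(p['t'])
    return -R.T@t, R.T@d
def atz(p,uv,z):
    o,d=ray(p,uv); return o+d*(z-o[2])/d[2]
E
python3 - <<'E'
from h import *
ims=[]
for c in ('scene','top'):
    p=imaging.read_camera(c); im=p['img'].copy(); o,_=ray(p,(0,0)); print(c,o.round(3))
    for n,z in (('fulcrum',.081),('lever_pad',.104),('lever_pivot',.088),('flap_tab',.108),('chute_floor',.045),('core_mid',.07)):
        r=imaging.spot_point(p,n)
        if r:
            b=r[0]; print(n,np.round(b['uv'],1),round(b['conf'],2),atz(p,b['uv'],z).round(4)); cv2.circle(im,tuple(int(v) for v in b['uv']),3,(255,0,255),1)
    ims.append(im); cv2.imwrite(f'pics/{c}1.png',im)
s=telemetry.get_state(); print(s['t'],s['position'],s['orientation'],s['contact_force'],s['grip_width'],ctrl.tcp_to_grasp)
E
```

```text
scene [-0.405 -0.434  1.29 ]
lever_pad [243.5 206.1] 0.86 [0.4792 0.2264 0.104 ]
lever_pivot [203.3 196.3] 0.89 [0.4534 0.4048 0.088 ]
flap_tab [185.5 185. ] 0.68 [0.4536 0.4921 0.108 ]
chute_floor [165.8 202. ] 0.59 [0.3789 0.5478 0.045 ]
top [0.379 0.091 1.48 ]
fulcrum [178.9 225.5] 0.85 [0.4696 0.3952 0.081 ]
lever_pad [232.8 222.9] 0.66 [0.4792 0.2278 0.104 ]
lever_pivot [173.5 228.7] 0.93 [0.4591 0.4097 0.088 ]
flap_tab [153.5 230.4] 0.84 [0.4517 0.4651 0.108 ]
chute_floor [133.6 252.6] 0.94 [0.3843 0.5413 0.045 ]
core_mid [264.4 170.4] 0.37 [0.6481 0.137  0.07  ]
0.7 [0.16431255 0.55104795 0.23136613] [[-9.58308874e-01  2.85734314e-01  6.18225879e-05]
 [ 2.85734321e-01  9.58308861e-01  1.59547387e-04]
 [-1.36569705e-05  1.70560512e-04 -9.99999985e-01]] [0.06420758 0.56772846 0.07961018] 0.08536362585103643 0.0187
```

View pics/top1.png

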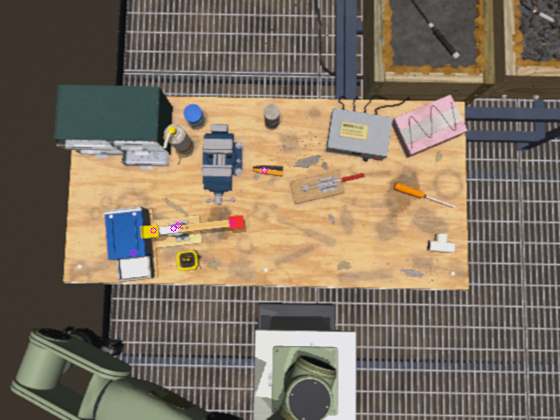

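View pics/scene1.png

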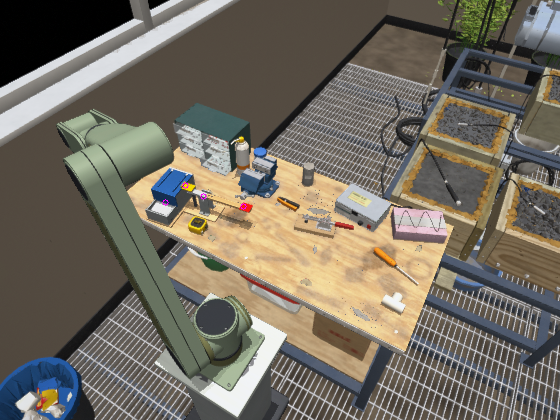

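The top view shows the red pad at about (236,222), the pivot near (174,228), the flap and chute at (127,235) and the tape at (187,260). The scene view agrees. The end stop faces the robot, and the pad is around (0.48, 0.22). I'll move towards it with the fingers shut.

>>> servo_tool(increments=[{"offset":[-2.8,-1.6,0]},{"offset":[-2.8,-1.6,0]},{"offset":[-2.8,-1.6,0]},{"offset":[-2.8,-1.6,0]},{"offset":[-2.8,-1.6,0]},{"offset":[-2.8,-1.6,0]},{"offset":[-2.8,-1.6,0]},{"offset":[-2.8,-1.6,0]},{"offset":[-2.8,-1.6,0]},{"offset":[-2.8,-1.6,0]}], gripper=255)

```text
invalid input at $.increments[0]: expected keys offset, twist
```

```bash
cat >> h.py <<'E'
def red(p):
    h=cv2.cvtColor(p['img'],cv2.COLOR_BGR2HSV)
    m=((h[...,0]<6)|(h[...,0]>174))&(h[...,1]>190)&(h[...,2]>120)
    n,_,st,c=cv2.connectedComponentsWithStats(m.astype(np.uint8))
    return [(st[i,4],c[i]) for i in np.argsort(-st[1:,4])[:3]+1]
E
python3 - <<'E'
from h import *
for c in ('scene','top'):
    p=imaging.read_camera(c)
    for a,u in red(p): print(c,a,u.round(1),atz(p,u,.104).round(4))
p=imaging.read_camera('wrist'); cv2.imwrite('pics/w1.png',p['img'])
s=telemetry.get_state(); print(s['t'],s['position'],s['orientation'].__array__().round(3),s['grip_width'])
E
```

```text
scene 100 [269.4 289.8] [ 0.2074 -0.0554  0.104 ]
scene 79 [245.5 206.9] [0.4794 0.2173 0.104 ]
scene 13 [338.6 224.2] [ 0.5847 -0.1337  0.104 ]
top 170 [236.1 222. ] [0.482  0.2178 0.104 ]
top 54 [352.7 176.9] [ 0.6266 -0.1335  0.104 ]
top 1 [376. 158.] [ 0.6866 -0.2047  0.104 ]
0.85 [0.16433135 0.55102599 0.23134888] [[-0.958  0.286  0.   ]
 [ 0.286  0.958  0.   ]
 [-0.     0.    -1.   ]] 0.08576241841316011
```

View pics/w1.png

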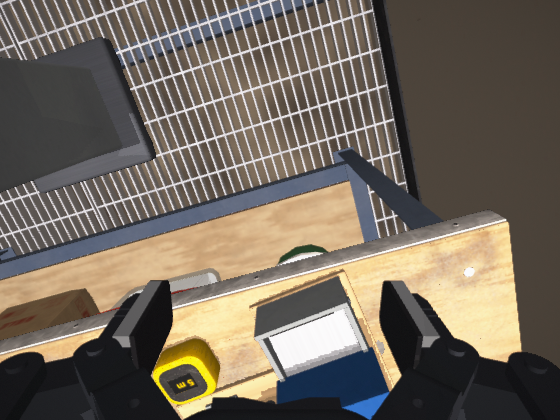

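The move was refused because each row needs the twist key. The wrist view shows the tape (185,370) and the chute (310,330) with the arm still at its start pose. Both cameras put the red pad at (0.481, 0.2175).

>>> servo_tool(increments=[{"offset":[-2.8,-1.6,0],"twist":0},{"offset":[-2.8,-1.6,0],"twist":0},{"offset":[-2.8,-1.6,0],"twist":0},{"offset":[-2.8,-1.6,0],"twist":0},{"offset":[-2.8,-1.6,0],"twist":0},{"offset":[-2.8,-1.6,0],"twist":0},{"offset":[-2.8,-1.6,0],"twist":0},{"offset":[-2.8,-1.6,0],"twist":0},{"offset":[-2.8,-1.6,0],"twist":0},{"offset":[-2.8,-1.6,0],"twist":0}], gripper=255)

```text
t: 1.68
position: [0.3878, 0.3164, 0.2315]
orientation: [[-0.958, 0.286, 0.0], [0.286, 0.958, 0.0], [-0.0, 0.001, -1.0]]
contact_force: [0.4, 0.3, -0.0]
grip_width: -0.0003
```

>>> servo_tool(increments=[{"offset":[-2.8,-1.6,1],"twist":0},{"offset":[-2.8,-1.6,1],"twist":0},{"offset":[-2.8,-1.6,1],"twist":0},{"offset":[-2.0,-1.5,1],"twist":0},{"offset":[0,0,1],"twist":0},{"offset":[0,0,0],"twist":0},{"offset":[0,0,0],"twist":0}])

```text
t: 2.27
position: [0.468, 0.2278, 0.1809]
orientation: [[-0.958, 0.286, -0.002], [0.286, 0.958, -0.0], [0.001, -0.0, -1.0]]
contact_force: [0.2, 0.4, 0.3]
grip_width: 0.0002
```

```bash
python3 - <<'E'
from h import *
s=telemetry.get_state(); print(s['t'],s['position'],s['orientation'].__array__().round(3),s['grip_width'],s['contact_force'])
p=imaging.read_camera('wrist'); cv2.imwrite('pics/w2.png',p['img'])
T=np.array(p['tool_from_camera']); R=np.array(s['orientation']); 
# world = R*(T c)+pos
Rw=R@T[:3,:3]; o=R@T[:3,3]+np.array(s['position'])
p['R']=Rw.T; p['t']=-Rw.T@o
for a,u in red(p): print(a,u.round(1),atz(p,u,.104).round(4))
for n,z in (('lever_pad',.104),('lever_pivot',.088),('fulcrum',.081)):
    for b in imaging.spot_point(p,n)[:1]: print(n,b,atz(p,b['uv'],z).round(4))
E
```

```text
2.2667 [0.46800665 0.22775154 0.18093025] [[-0.958  0.286 -0.002]
 [ 0.286  0.958 -0.   ]
 [ 0.001 -0.    -1.   ]] 0.00016217881851843626 [0.20749268 0.38495458 0.34672314]
3186 [271.3 243.1] [0.481  0.2197 0.104 ]
lever_pad {'uv': [267.9, 248.7], 'conf': 0.55} [0.4842 0.2164 0.104 ]
lever_pivot {'uv': [533.2, 131.3], 'conf': 0.63} [0.4614 0.3991 0.088 ]
fulcrum {'uv': [529.0, 128.8], 'conf': 0.84} [0.4611 0.4011 0.081 ]
```

View pics/w2.png

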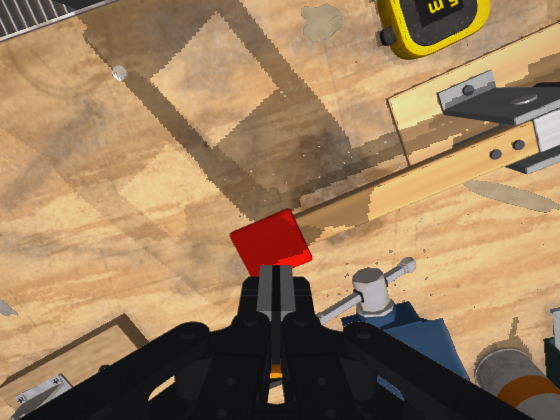

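The wrist view shows the red pad at (270,243), just ahead of the fingertips at (275,270). The lever runs to the fulcrum at (530,130), and the path is clear of the tape and the vise. I'll centre over the pad and go down to about 5 mm above it.

>>> servo_tool(increments=[{"offset":[-0.5,-0.2,1.0],"twist":0},{"offset":[-0.5,-0.2,1.5],"twist":0},{"offset":[-0.5,-0.2,1.5],"twist":0},{"offset":[0,0,1.5],"twist":0},{"offset":[0,0,0.9],"twist":0},{"offset":[0,0,0.4],"twist":0},{"offset":[0,0,0],"twist":0},{"offset":[0,0,0],"twist":0}])

```text
t: 3.13
position: [0.4815, 0.2179, 0.1136]
orientation: [[-0.958, 0.285, 0.001], [0.285, 0.958, 0.0], [-0.001, 0.0, -1.0]]
contact_force: [-0.1, 0.1, 0.3]
grip_width: -0.0001
```

>>> servo_tool(increments=[{"offset":[0,0,0.4],"twist":0},{"offset":[0,0,0.3],"twist":0},{"offset":[0,0,0.3],"twist":0},{"offset":[0,0,0.3],"twist":0},{"offset":[0,0.0,0.3],"twist":0},{"offset":[0,0.0,0.3],"twist":0},{"offset":[0,0.0,0.3],"twist":0},{"offset":[0,0.0,0.3],"twist":0},{"offset":[0,0,0],"twist":0}])

```text
t: 3.88
position: [0.4818, 0.2174, 0.0886]
orientation: [[-0.958, 0.286, 0.001], [0.286, 0.958, -0.0], [-0.001, 0.0, -1.0]]
contact_force: [0.6, -2.4, 4.0]
grip_width: -0.0
```

>>> servo_tool(increments=[{"offset":[0,0,0.4],"twist":0},{"offset":[0,0,0.4],"twist":0},{"offset":[0,0,0.4],"twist":0},{"offset":[0,0,0.4],"twist":0},{"offset":[0,0.0,0.4],"twist":0},{"offset":[0,0.0,0.4],"twist":0},{"offset":[0.02,0.05,0.4],"twist":0},{"offset":[0.02,0.05,0.4],"twist":0},{"offset":[0,0,0],"twist":0}])

```text
t: 4.63
position: [0.482, 0.2195, 0.0566]
orientation: [[-0.958, 0.286, 0.002], [0.286, 0.958, 0.002], [-0.001, 0.002, -1.0]]
contact_force: [0.6, 1.1, 4.8]
grip_width: -0.0001
```

>>> servo_tool(increments=[{"offset":[0.02,0.06,0.4],"twist":0},{"offset":[0.02,0.06,0.4],"twist":0},{"offset":[0.02,0.06,0.4],"twist":0},{"offset":[0.02,0.06,0.4],"twist":0},{"offset":[0.02,0.06,0.4],"twist":0},{"offset":[0,0,0.1],"twist":0},{"offset":[0,0,0],"twist":0},{"offset":[0,0,0],"twist":0},{"offset":[0,0,0],"twist":0},{"offset":[0,0,0],"twist":0}])

```text
t: 5.47
position: [0.4815, 0.222, 0.0357]
orientation: [[-0.958, 0.286, 0.001], [0.286, 0.958, 0.001], [-0.001, 0.001, -1.0]]
contact_force: [1.2, 0.1, 4.7]
grip_width: -0.0002
```

```bash
python3 - <<'E'
from h import *
for c in ('scene','top'):
    p=imaging.read_camera(c)
    for n,z in (('core_mid',.062),('lever_pad',.034),('lever_pivot',.088)):
        for b in imaging.spot_point(p,n)[:1]: print(c,n,np.round(b['uv'],1),round(b['conf'],2),atz(p,b['uv'],z).round(4))
    im=p['img'][150:290,80:280]; cv2.imwrite(f'pics/{c}2.png',cv2.resize(im,None,fx=2.8,fy=2.8,interpolation=2))
a=cv2.imread('pics/scene2.png');b=cv2.imread('pics/top2.png')
cv2.imwrite('pics/both2.png',cv2.resize(np.hstack([a,b]),(800,280)))
E
```

```text
scene core_mid [159.  205.8] 0.63 [0.3379 0.544  0.062 ]
scene lever_pad [244.1 215.3] 0.72 [0.4901 0.2352 0.034 ]
scene lever_pivot [205.4 197.7] 0.62 [0.4514 0.3928 0.088 ]
top core_mid [134.9 271.5] 0.79 [0.3264 0.5291 0.062 ]
top lever_pivot [174.7 229.7] 0.85 [0.4561 0.4059 0.088 ]
```

View pics/both2.png

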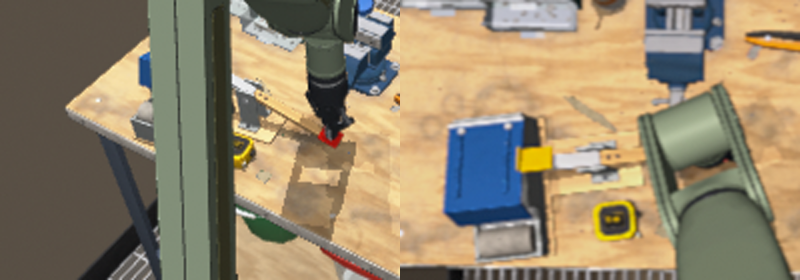

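The top view shows the core lying by the end stop in the open tray (core_mid at rig x ≈ -75 mm as the mean of both cameras), with the flap raised. The scene view shows the finger on the red pad. Now I'll ease the lever back up along the same path.

>>> servo_tool(increments=[{"offset":[0,0,-0.15],"twist":0},{"offset":[-0.02,-0.05,-0.3],"twist":0},{"offset":[-0.02,-0.05,-0.3],"twist":0},{"offset":[-0.02,-0.05,-0.3],"twist":0},{"offset":[-0.02,-0.05,-0.3],"twist":0},{"offset":[-0.02,-0.05,-0.3],"twist":0},{"offset":[-0.02,-0.05,-0.3],"twist":0},{"offset":[-0.02,-0.05,-0.3],"twist":0},{"offset":[0,-0.03,-0.3],"twist":0},{"offset":[0,-0.03,-0.3],"twist":0}])

```text
t: 6.7
position: [0.4812, 0.2175, 0.0641]
orientation: [[-0.958, 0.286, -0.0], [0.286, 0.958, 0.0], [0.0, 0.0, -1.0]]
contact_force: [1.6, -1.4, 0.8]
grip_width: -0.0
```

>>> servo_tool(increments=[{"offset":[0,0,-0.3],"twist":0},{"offset":[0,0,-0.3],"twist":0},{"offset":[0,0,-0.3],"twist":0},{"offset":[0,0,-0.3],"twist":0},{"offset":[0,0,-0.3],"twist":0},{"offset":[0,0,-0.3],"twist":0},{"offset":[0,0,-0.3],"twist":0},{"offset":[0,0,-0.3],"twist":0},{"offset":[0,0,-0.2],"twist":0},{"offset":[0,0,0],"twist":0}])

```text
t: 7.53
position: [0.4814, 0.2176, 0.0904]
orientation: [[-0.958, 0.286, 0.001], [0.286, 0.958, 0.001], [-0.0, 0.001, -1.0]]
contact_force: [-0.2, -1.8, 4.0]
grip_width: 0.0
```

>>> servo_tool(increments=[{"offset":[0,0,-0.2],"twist":0},{"offset":[0,0,-0.2],"twist":0},{"offset":[0,0,-0.2],"twist":0},{"offset":[0,0,-0.2],"twist":0},{"offset":[0,0,-0.2],"twist":0},{"offset":[0,0,-0.2],"twist":0},{"offset":[0,0,-0.2],"twist":0},{"offset":[0,0,-0.2],"twist":0},{"offset":[0,0,-0.2],"twist":0},{"offset":[0,0,0],"twist":0}])

```text
t: 8.37
position: [0.4814, 0.2176, 0.1082]
orientation: [[-0.958, 0.286, 0.001], [0.286, 0.958, 0.0], [-0.001, 0.001, -1.0]]
contact_force: [0.5, -0.5, 0.0]
grip_width: -0.0002
```

Contact is released. I'll retreat upward and check.

>>> servo_tool(increments=[{"offset":[0,0,-0.5],"twist":0},{"offset":[0,0,-1.5],"twist":0},{"offset":[-0.5,-1,-2],"twist":0},{"offset":[-1,-2,-2],"twist":0},{"offset":[-1,-3,-2],"twist":0},{"offset":[-1,-3,-1],"twist":0},{"offset":[-1,-3,0],"twist":0},{"offset":[0,-2,0],"twist":0},{"offset":[0,0,0],"twist":0},{"offset":[0,0,0],"twist":0}])

```text
t: 9.2
position: [0.4842, 0.0699, 0.1981]
orientation: [[-0.958, 0.288, 0.0], [0.288, 0.958, 0.001], [-0.0, 0.001, -1.0]]
contact_force: [0.2, 0.2, 0.1]
grip_width: -0.0002
```

```bash
python3 - <<'E'
from h import *
for c in ('scene','top'):
    p=imaging.read_camera(c)
    for n,z in (('core_mid',.062),('lever_pad',.104),('lever_pivot',.088),('flap_tab',.108)):
        for b in imaging.spot_point(p,n)[:1]: print(c,n,np.round(b['uv'],1),round(b['conf'],2),atz(p,b['uv'],z).round(4))
    for a,u in red(p): print(c,a,u.round(1),atz(p,u,.104).round(4))
    im=p['img'][150:290,80:280]; cv2.imwrite(f'pics/{c}3.png',cv2.resize(im,None,fx=2.8,fy=2.8,interpolation=2))
a=cv2.imread('pics/scene3.png');b=cv2.imread('pics/top3.png')
cv2.imwrite('pics/both3.png',cv2.resize(np.hstack([a,b]),(800,280)))
E
```

```text
scene core_mid [160.9 207.9] 0.35 [0.3329 0.5298 0.062 ]
scene lever_pad [247.4 205.1] 0.72 [0.4915 0.2162 0.104 ]
scene lever_pivot [204.9 195.9] 0.66 [0.4585 0.4006 0.088 ]
scene 97 [269.3 289.8] [ 0.2073 -0.055   0.104 ]
scene 81 [246.  206.9] [0.4807 0.2156 0.104 ]
scene 36 [342.3 225.7] [ 0.5849 -0.1487  0.104 ]
top core_mid [135.5 271.6] 0.78 [0.3261 0.5273 0.062 ]
top lever_pad [232.6 224.4] 0.72 [0.4746 0.2282 0.104 ]
top lever_pivot [177.5 232.9] 0.56 [0.4465 0.397  0.088 ]
top flap_tab [151.  227.6] 0.8 [0.46  0.473 0.108]
top 166 [236.6 221.6] [0.4832 0.2163 0.104 ]
top 53 [352.4 177. ] [ 0.6263 -0.1328  0.104 ]
top 1 [376. 158.] [ 0.6866 -0.2047  0.104 ]
```

View pics/both3.png

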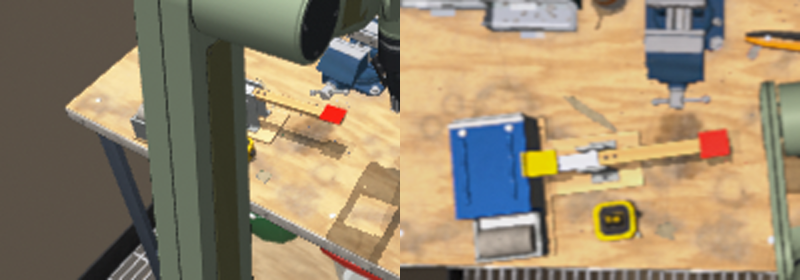

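The pictures show the flap down, the core against the end stop (510,240 in the top view), and the red pad back at its first position within 2 mm. The tape is where it was.

```bash
python3 -c "
from h import *
print(order.sign_off())"
```

```text
the job is handed in; nothing more can be done
None
```

The job is done and handed in at about 9.3 s of the 42 s allowed. I pressed the red pad down about 68 mm with shut fingertips, with about 4–5 N measured. The core rolled out, and I eased the lever back up at no more than 36 mm/s until the contact force was zero. Then I backed away.

**Last checks**
- **Core:** it lies by the end stop. Readings from the raised-flap and final pictures put it at about x −70 to −82 mm in the rig frame, against −75 expected, and the network's readings scatter by about 10 mm.
- **Flap:** it looks shut in the top picture. I did not measure its angle or its falling speed.
- **Lever:** the red pad is back within about 2 mm of its first position in both cameras. The network's point readings for the pad and pivot disagree by 10–15 mm, so I relied on the red colour centroid for the pad.
- **Other things on the bench:** the tape measure looks unmoved. I did not re-measure the screwdriver, clamp or tee, but the arm stayed well clear of them.

The first move call was refused because its rows lacked the twist key. Nothing moved, and I resent it corrected.

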